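# Line up the doming punches by size

## Task

Put the four steel doming punches away on the board, one standing upright on the middle of each rubber seat, in order of size: the largest on the end seat nearest the bench vise, then smaller and smaller to the smallest at the other end. Do not knock any punch over, and leave the little glass jar standing where it is.

Things in the scene. Friction and masses are not known exactly. Their poses are not given: they have to be found in the camera images.
- punch_xl: the largest of four steel doming punches: an upright round shank 46 mm in diameter with a rounded dome on top, 64 mm tall in all; the shank is straight and can be gripped from its foot up to 43 mm. Flat foot, round, so its yaw means nothing. Origin at the centre of its underside, z up. Weighs at most 0.85 kg, stands loose on the bench.
- punch_l: the second largest of four steel doming punches: an upright round shank 38 mm in diameter with a rounded dome on top, 58 mm tall in all; the shank is straight and can be gripped from its foot up to 39 mm. Flat foot, round, so its yaw means nothing. Origin at the centre of its underside, z up. Weighs at most 0.85 kg, stands loose on the bench.
- punch_m: the second smallest of four steel doming punches: an upright round shank 30 mm in diameter with a rounded dome on top, 52 mm tall in all; the shank is straight and can be gripped from its foot up to 37 mm. Flat foot, round, so its yaw means nothing. Origin at the centre of its underside, z up. Weighs at most 0.85 kg, stands loose on the bench.
- punch_s: the smallest of four steel doming punches: an upright round shank 22 mm in diameter with a rounded dome on top, 46 mm tall in all; the shank is straight and can be gripped from its foot up to 34 mm. Flat foot, round, so its yaw means nothing. Origin at the centre of its underside, z up. Weighs at most 0.85 kg, stands loose on the bench.
- seat_a: a flat black rubber disc, 60 mm in diameter and 3 mm thick, fixed on a pale wooden board (340 x 90 mm, 12 mm thick) that is fixed to the bench; the end seat on the left (+y) as seen from the robot of a straight row of four identical discs 78 mm apart. Origin at the centre of its underside, 12 mm above the bench, so a punch stands on it with its foot 15 mm above the bench. Its y axis runs along the row, its x axis across it.
- seat_b: a flat black rubber disc, 60 mm in diameter and 3 mm thick, fixed on a pale wooden board (340 x 90 mm, 12 mm thick) that is fixed to the bench; second from the left of a straight row of four identical discs 78 mm apart. Origin at the centre of its underside, 12 mm above the bench, so a punch stands on it with its foot 15 mm above the bench. Its y axis runs along the row, its x axis across it.
- seat_c: a flat black rubber disc, 60 mm in diameter and 3 mm thick, fixed on a pale wooden board (340 x 90 mm, 12 mm thick) that is fixed to the bench; third from the left of a straight row of four identical discs 78 mm apart. Origin at the centre of its underside, 12 mm above the bench, so a punch stands on it with its foot 15 mm above the bench. Its y axis runs along the row, its x axis across it.
- seat_d: a flat black rubber disc, 60 mm in diameter and 3 mm thick, fixed on a pale wooden board (340 x 90 mm, 12 mm thick) that is fixed to the bench; the end seat on the right (-y) of a straight row of four identical discs 78 mm apart. Origin at the centre of its underside, 12 mm above the bench, so a punch stands on it with its foot 15 mm above the bench. Its y axis runs along the row, its x axis across it.
- vise: the steel bench vise with two dark jaws, fixed to the bench beyond one or other end of the row of seats (left or right; a blue rail-shaped anvil, 120 x 110 mm and 130 mm high, is fixed beyond the opposite end). About 150 x 105 mm and 122 mm high. Origin at the centre of its round foot, on the bench. Not to be handled.
- jar: a small amber glass jar with a white screw cap, 52 mm in diameter and 62 mm tall, standing loose among the punches; not part of the set. Origin at the centre of its underside.
Things that resemble listed ones, but are neither listed nor needed, are in the scene too. What is shaped like the punch_l but green is not meant.

How it is judged:
At the end, for the whole second after the job is handed in: Each punch stands upright (within 0.1 rad) and at rest on its own seat, its centre within 12 mm of the seat's centre and its foot on the seat, sizes falling from the seat nearest the vise to the far one; all are released (((world y of vise above 0 m and horizontal distance between punch_xl and seat_a below 0.012 m and z of punch_xl in the frame of seat_a between -0.001 and 0.007 m and horizontal distance between punch_l and seat_b below 0.012 m and z of punch_l in the frame of seat_b between -0.001 and 0.007 m and horizontal distance between punch_m and seat_c below 0.012 m and z of punch_m in the frame of seat_c between -0.001 and 0.007 m and horizontal distance between punch_s and seat_d below 0.012 m and z of punch_s in the frame of seat_d between -0.001 and 0.007 m) or (world y of vise below 0 m and horizontal distance between punch_xl and seat_d below 0.012 m and z of punch_xl in the frame of seat_d between -0.001 and 0.007 m and horizontal distance between punch_l and seat_c below 0.012 m and z of punch_l in the frame of seat_c between -0.001 and 0.007 m and horizontal distance between punch_m and seat_b below 0.012 m and z of punch_m in the frame of seat_b between -0.001 and 0.007 m and horizontal distance between punch_s and seat_a below 0.012 m and z of punch_s in the frame of seat_a between -0.001 and 0.007 m)) and angle between each of punch_xl, punch_l, punch_m, punch_s's own z axis and vertical below 0.1 rad and linear speed of each of punch_xl, punch_l, punch_m, punch_s below 0.02 m/s and angular speed of each of punch_xl, punch_l, punch_m, punch_s below 0.2 rad/s and contact force between each of punch_xl, punch_l, punch_m, punch_s and the fingers below 0.1 N); the robot touches nothing.
It fails at once if a punch is knocked over or tipped by more than 0.8 rad (angle between any of punch_xl, punch_l, punch_m, punch_s's own z axis and vertical above 0.8 rad).
It fails at once if the jar is moved by more than 25 mm or tipped by more than 0.5 rad (distance of jar from where it was at the start of the episode above 0.025 m or angle between jar's own z axis and vertical above 0.5 rad).
It also fails if it takes over 96 s, if anything falls off the work surface, if the arm or the gripper's body presses on something with over 40 N, if the wrist force passes 120 N, or if a joint passes its speed limit or range.

## Robot

A 6-joint arm with a two-finger parallel gripper is mounted at the origin on the work surface. World frame = base frame: x ahead of the robot, y to its left, z up, the work surface at z = 0. Lengths are in m, angles in rad, forces in N, time in s.
With the tool pointing down it reaches from about 0.35 to 0.775 m from the base axis. Payload 5.5 kg.
Tool frame: the origin (TCP) lies midway between the tips of the shut fingers; the grasp point (between the pads) lies 19 mm behind it; z points along the fingers, y is the line along which they close (so a half turn about z gives the same grasp; the last joint's range is limited). The gripper opens to 85 mm and grips with 20 to 120 N. Pads are 22 mm wide; open, the fingers measure 114 mm over their backs; the gripper's body (76 mm by 85 mm) begins 54 mm behind the grasp point. The pads swing forward as they close: fully open they stand 13 mm farther back than shut.
Start: joints at [1.182, 0.313, 0.046, 1.304, 0, 1.431], TCP at [0.142, 0.557, 0.231] pointing down, gripper open.
Joint ranges: [-2.76, 2.76], [-0.86, 1.69], [-1.03, 1.26], [-2.2, 2.34], [-1.47, 1.5], [-3.14, 3.14]. Speed limits (rad/s): [2.57, 2.57, 3.14, 3.14, 3.14, 3.14].

## Interface

Orientations are given as a unit quaternion [w, x, y, z].
In Python, from workcell import telemetry, imaging, env gives the robot as it stands. The module is installed in compiled form; this text tells all that it offers.
- The arm moves only by the tool step_arm, never from a script. Its argument "moves" is a list of rows, each a list of 3 entries, a list of its own where there are three numbers: the shift along the tool's x, y, z in mm, then the turn, a rotation vector about the tool's x, y, z in rad, then the finger opening in mm, from 0 to 85.4. A call has 1 to 8 rows; each row is the pose to reach, as a shift and turn from the pose commanded when the call began, along the tool's axes at that moment; what a row does not reach only later rows make up. A row lasts 1/12 s, in which the tool goes at most 41.7 mm and 7.16 degrees, less where a joint would pass 70% of its speed; a pose out of reach is approached as far as the arm can. A call with a gripper value outside its range is refused whole. The fingers move at their own pace and stop on an object; "grip_force" is the grip in N (left out, the last holds). Time passes only in rows, so rows that repeat a pose let the fingers close. It gives the time, the measured TCP pose, the force, the opening and the grip force at its end, in the units of the state.
- telemetry.get_state(): the state, without advancing time (a new reading comes with each control period).
- imaging.read_camera(name): name is "side" or "top"; returns the picture (480x640x3 uint8, red, green, blue); there is no depth.
- imaging.camera_params(name): a dict with "camera_matrix" (3x3 intrinsics, pixels), "pose" (4x4, takes a point from camera to world coordinates). Camera axes: x right, y up, looking along -z (the intrinsics and any distortion apply to the point x, -y, -z); pixel columns grow to the right and rows downward; lengths in m; the calibration is good to about 2 mm. A picture is of the moment at which its call begins. camera_params takes no time and is no camera call.
- env.hand_in(): hands the job in; it is judged then, once.
The state is a dict: "clock": time; "joint_pos": joint angles; "qvel": joint speeds; "tau": joint torques, N m; "tcp_pos": TCP position; "orientation": TCP orientation; "wrist_force": force on the tool from outside, world axes, zero at the start; "ft_torque": the same for the moment, N m; "finger_gap": finger opening in m; "grip_force": force on a finger pad.
Only numpy, scipy, OpenCV 4.12 (cv2) and the standard library are available. Lean on these libraries where they do the work, as an engineer would, in place of code of your own. Each camera call takes 0.05 s, during which the arm holds its last target. There are 200 camera calls.

## Working session

There is one attempt and no reset: what is moved stays moved. The work goes in short steps, Python scripts to look and compute and a tool call to move; the robot and the scene stay as the last step left them, time stands still between calls to the robot, and variables do not carry over. Pictures are saved under pics/ and viewed, at most 14 in all, crops included, and the job is handed in when it is done.

Besides the shell and the picture viewer there is one more tool, called after "Emit:" by a JSON object that holds its "fn" and its "kwargs". step_arm: Moves the arm, as the interface text tells. Its arguments: {"type":"object","properties":{"moves":{"type":"array"},"grip_force":{"type":"number"}},"required":["moves"]}

```bash
mkdir -p pics
python3 - <<'E'
from workcell import telemetry, imaging
import cv2,numpy as np
np.set_printoptions(precision=4,suppress=True)
for n in("top","side"):
    im=imaging.read_camera(n); cv2.imwrite(f"pics/{n}0.png",im[:,:,::-1])
    p=imaging.camera_params(n); print(n,p)
print(telemetry.get_state())
E
```

```text
top {'camera_matrix': array([[474.3837,   0.    , 325.3691],
       [  0.    , 474.3837, 233.1331],
       [  0.    ,   0.    ,   1.    ]]), 'pose': array([[-0.0165,  0.9962, -0.0852,  0.4247],
       [-0.9998, -0.0153,  0.0149,  0.0141],
       [ 0.0136,  0.0854,  0.9963,  1.0909],
       [ 0.    ,  0.    ,  0.    ,  1.    ]])}
side {'camera_matrix': array([[461.2471,   0.    , 319.0847],
       [  0.    , 461.2471, 245.5464],
       [  0.    ,   0.    ,   1.    ]]), 'pose': array([[-0.9867,  0.1259, -0.1031,  0.401 ],
       [-0.1622, -0.7093,  0.686 ,  0.6923],
       [ 0.0133,  0.6935,  0.7203,  0.7651],
       [ 0.    ,  0.    ,  0.    ,  1.    ]])}
{'clock': 0.1, 'joint_pos': array([ 1.1824,  0.3139,  0.0451,  1.3036, -0.    ,  1.4312]), 'qvel': array([ 0.0009, -0.0025,  0.0027,  0.0011, -0.003 ,  0.0001]), 'tau': array([  0.0026, -48.1721,  29.9245,   0.0127,  -0.0001,   0.    ]), 'tcp_pos': array([0.1414, 0.5569, 0.2305]), 'orientation': array([-0.0002,  0.1241,  0.9923, -0.0008]), 'wrist_force': array([-0.7903, -0.41  , -0.2766]), 'ft_torque': array([-0.0173, -0.0297,  0.0131]), 'grip_force': 0.0, 'finger_gap': 0.08536544855412027}
```

View pics/top0.png

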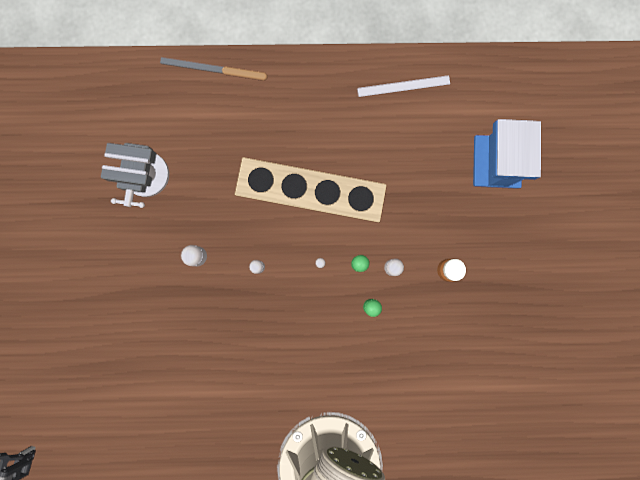

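View pics/side0.png

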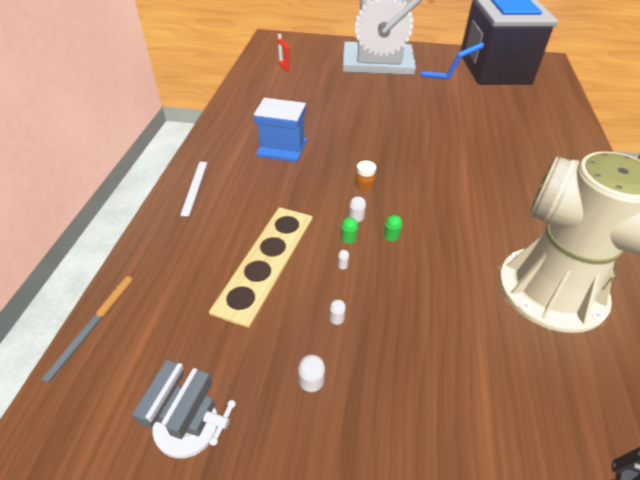

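The vise is at top (140,170), on the left (+y). In top pixels, xl is at (193,256), m (256,267), s (320,263), l (394,267), the jar (454,270), and the green decoys (360,264) and (372,308). The seats run from (261,180) to (361,199).

```bash
cat > h.py <<'E'
from workcell import telemetry, imaging
import cv2,numpy as np,sys
from scipy.spatial.transform import Rotation as Ro
np.set_printoptions(precision=4,suppress=True)
def ray(n,uv,z):
    p=imaging.camera_params(n);K=p["camera_matrix"];T=p["pose"]
    d=np.linalg.inv(K)@[uv[0],uv[1],1]; d=T[:3,:3]@[d[0],-d[1],-d[2]]
    o=T[:3,3]; return (o+d*(z-o[2])/d[2])[:2]
def blobs(mask,amin,amax,roi=None):
    n,l,s,c=cv2.connectedComponentsWithStats(mask.astype(np.uint8))
    # box centre follows the silhouette better than the centroid
    return [(c[i],s[i]) for i in range(1,n) if amin<s[i][4]<amax and (roi is None or (roi[0]<c[i][0]<roi[2] and roi[1]<c[i][1]<roi[3]))]
def white(im):
    hsv=cv2.cvtColor(im,cv2.COLOR_RGB2HSV); return (hsv[:,:,1]<60)&(hsv[:,:,2]>70)
def goto(x,y,z,yaw):
    """shift (mm, tool axes) and turn to a down-pointing pose whose closing line is at yaw"""
    s=telemetry.get_state(); q=s["orientation"]; R=Ro.from_quat(q[[1,2,3,0]]).as_matrix()
    best=None
    for k in(0,np.pi):
        c,si=np.cos(yaw+k),np.sin(yaw+k); Y=np.array([c,si,0]);Z=np.array([0,0,-1.]);X=np.cross(Y,Z)
        r=Ro.from_matrix(R.T@np.c_[X,Y,Z]).as_rotvec()
        print("shift",1000*R.T@(np.array([x,y,z])-s["tcp_pos"]),"turn",r,"rows>=",np.degrees(np.linalg.norm(r))/7.16)
E
python3 - <<'E'
from h import *
t=cv2.imread("pics/top0.png")[:,:,::-1].copy(); s=cv2.imread("pics/side0.png")[:,:,::-1].copy()
for c,st in blobs(white(t),20,900,(160,230,480,300)): print("top white",c,st,ray("top",c,.027))
for c,st in blobs(white(s),20,1500,(290,150,390,400)): print("side white",c,st,ray("side",c,.027))
hs=cv2.cvtColor(t,cv2.COLOR_RGB2HSV)
S=[ray("top",c,.015) for c,st in blobs(hs[:,:,2]<60,200,900,(240,160,380,220))]
hs=cv2.cvtColor(s,cv2.COLOR_RGB2HSV)
S2=[ray("side",c,.015) for c,st in blobs(hs[:,:,2]<60,200,900,(220,200,310,310))]
print(np.array(S),np.array(S2))
for A in(S,S2):
  A=np.array(A); print(np.linalg.norm(np.diff(A,axis=0),axis=1))
E
```

```text
top white [193.3274 255.4103] [181 245  26  22 446] [0.4703 0.2939]
top white [319.875 262.5  ] [315 258  10  10  80] [0.4499 0.0115]
top white [393.6895 267.0722] [384 259  20  17 277] [ 0.437  -0.1538]
top white [454.2494 269.5012] [443 259  23  22 401] [ 0.4293 -0.2898]
top white [256.4514 266.4629] [249 260  16  14 175] [0.4434 0.1533]
side white [365.8   167.824] [357 160  19  16 250] [ 0.4309 -0.3152]
side white [357.1053 208.0029] [349 196  17  26 342] [ 0.4366 -0.1508]
side white [342.9176 258.9121] [338 250  11  19 182] [0.4493 0.02  ]
side white [337.0268 311.506 ] [330 299  16  26 336] [0.4431 0.1599]
side white [311.0645 372.6786] [298 354  27  38 837] [0.4702 0.2976]
[[ 0.6428  0.1455]
 [ 0.6275  0.069 ]
 [ 0.6118 -0.0072]
 [ 0.596  -0.0836]] []
[0.078  0.0777 0.0781]Traceback (most recent call last):
  File "<stdin>", line 11, in <module>
    return sqrt(add.reduce(s, axis=axis, keepdims=keepdims))
                ~~~~~~~~~~^^^^^^^^^^^^^^^^^^^^^^^^^^^^^^^^^
numpy.exceptions.AxisError: axis 1 is out of bounds for array of dimension 1
```

Run:
```python
from h import *
s=cv2.imread("pics/side0.png")[:,:,::-1].copy()
hs=cv2.cvtColor(s,cv2.COLOR_RGB2HSV)
for c,st in blobs(hs[:,:,2]<60,200,2000,(215,200,320,320)): print("side seat",c,st[4],ray("side",c,.015))
t=cv2.imread("pics/top0.png")[:,:,::-1].copy()
for h,u in((64,(193.3,255.4)),(58,(393.7,267.1)),(52,(256.5,266.5)),(46,(319.9,262.5))): print(h,ray("top",u,h/2000))
goto(.470,.293,.19,-.2)
```

```text
64 [0.4701 0.2926]
58 [ 0.4369 -0.1535]
52 [0.4433 0.1533]
46 [0.45   0.0114]
shift [-383.4545 -174.7627   40.6912] turn [-0.0015  0.0011  1.522 ] rows>= 12.179314552690656
shift [-383.4545 -174.7627   40.6912] turn [-0.0011 -0.0015 -1.6196] rows>= 12.960361313120492
```

Emit:
{"fn": "step_arm", "kwargs": {"moves": [[[-35,-16,4],[0,0,0.12],85],[[-70,-32,8],[0,0,0.24],85],[[-105,-48,12],[0,0,0.36],85],[[-140,-64,16],[0,0,0.48],85],[[-175,-80,20],[0,0,0.6],85],[[-210,-96,24],[0,0,0.72],85],[[-245,-112,28],[0,0,0.84],85],[[-280,-128,30],[0,0,0.96],85]]}}

```text
clock: 0.77
tcp_pos: [0.3822, 0.3626, 0.2005]
orientation: [-0.0, 0.571, 0.821, -0.001]
wrist_force: [0.5, 0.5, 0.8]
finger_gap: 0.085
grip_force: 0.0
```

```bash
python3 -c "
from h import *
print(telemetry.get_state())
goto(.470,.293,.12,-.2)"
```

```text
{'clock': 0.7667, 'joint_pos': array([ 0.6067,  0.2324, -0.1383,  1.2012,  0.0001,  1.8212]), 'qvel': array([-0.8606,  0.1018,  0.0811, -0.0309,  0.0018,  0.5744]), 'tau': array([  4.0508, -44.6782,  28.4347,   0.3635,  -0.0584,  -0.6182]), 'tcp_pos': array([0.3822, 0.3626, 0.2005]), 'orientation': array([-0.0002,  0.5706,  0.8212, -0.0005]), 'wrist_force': array([0.5114, 0.5179, 0.7682]), 'ft_torque': array([ 0.0362, -0.0158, -0.0368]), 'grip_force': 0.0, 'finger_gap': 0.0850445690024266}
shift [-95.8767  58.0894  80.4809] turn [-0.001   0.0005  0.5562] rows>= 4.450884622007576
shift [-95.8767  58.0894  80.4809] turn [-0.0006 -0.0014 -2.5854] rows>= 20.68878982131157
```

Emit:
{"fn": "step_arm", "kwargs": {"moves": [[[-30,18,20],[0,0,0.12],85],[[-60,36,40],[0,0,0.24],85],[[-80,48,60],[0,0,0.36],85],[[-95,58,80],[0,0,0.48],85],[[-95,58,80],[0,0,0.556],85],[[-95,58,80],[0,0,0.556],85],[[-95,58,80],[0,0,0.556],85]]}}

```text
clock: 1.35
tcp_pos: [0.4691, 0.2957, 0.1208]
orientation: [-0.0, 0.772, 0.636, -0.001]
wrist_force: [0.5, 0.5, -0.1]
finger_gap: 0.0853
grip_force: 0.0
```

```bash
python3 -c "
from h import *
goto(.470,.293,.010,-.2)
im=imaging.read_camera('top'); cv2.imwrite('pics/t1.png',cv2.resize(im[200:330,130:290,::-1],None,fx=4,fy=4))"
```

```text
shift [ -2.4363   1.5773 110.8347] turn [-0.0012  0.0006  0.0078] rows>= 0.06318567546318399
shift [ -2.4363   1.5773 110.8347] turn [-0.0009 -0.0019 -3.1338] rows>= 25.077396898136882
```

View pics/t1.png

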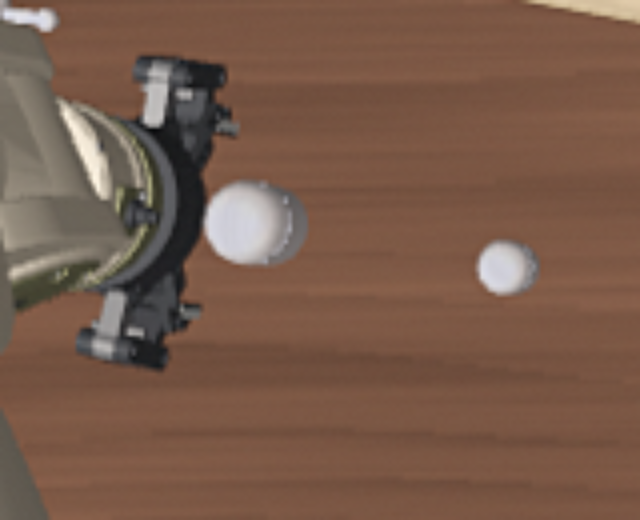

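The open gripper (crop centre about (155,215)) sits left of xl (255,222), which matches the parallax of its height. Descending.

Emit:
{"fn": "step_arm", "kwargs": {"moves": [[[-2.4,1.6,30],[0,0,0.008],85],[[-2.4,1.6,60],[0,0,0.008],85],[[-2.4,1.6,85],[0,0,0.008],85],[[-2.4,1.6,100],[0,0,0.008],85],[[-2.4,1.6,110],[0,0,0.008],85],[[-2.4,1.6,110],[0,0,0.008],60],[[-2.4,1.6,110],[0,0,0.008],50],[[-2.4,1.6,110],[0,0,0.008],47]], "grip_force": 50}}

```text
clock: 2.07
tcp_pos: [0.4715, 0.2942, 0.0128]
orientation: [0.0, 0.774, 0.633, 0.001]
wrist_force: [0.7, 0.7, -0.0]
finger_gap: 0.0512
grip_force: 0.0
```

Emit:
{"fn": "step_arm", "kwargs": {"moves": [[[0,0,0],[0,0,0],40],[[0,0,0],[0,0,0],40],[[0,0,0],[0,0,0],40],[[0,0,0],[0,0,0],40]]}}

```text
clock: 2.4
tcp_pos: [0.471, 0.2943, 0.0133]
orientation: [-0.0, 0.775, 0.633, 0.001]
wrist_force: [-3.2, 1.0, 5.3]
finger_gap: 0.0447
grip_force: 51.4
```

```bash
python3 -c "
from h import *
im=imaging.read_camera('side'); cv2.imwrite('pics/s2.png',cv2.resize(im[280:440,230:430,::-1],None,fx=3.5,fy=3.5))"
```

```text
(no output)
```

View pics/s2.png

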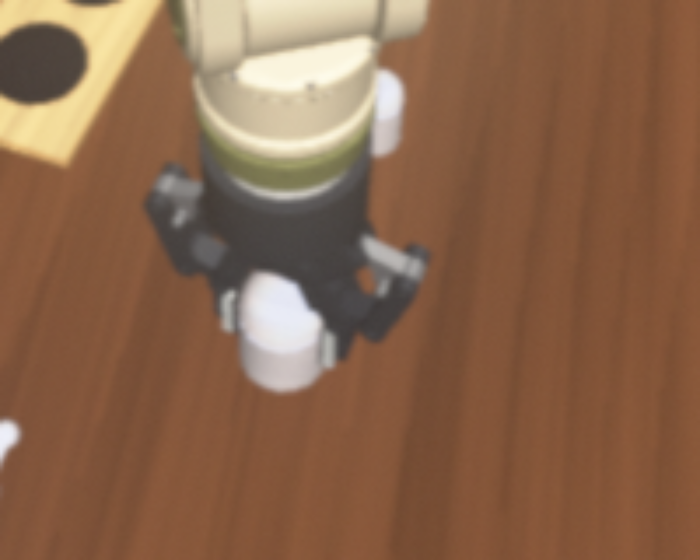

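Side view: both pads are on the xl shank at about mid-height, at crop (228,310) and (328,350), and it stands upright. Lifting.

Emit:
{"fn": "step_arm", "kwargs": {"moves": [[[0,0,-8],[0,0,0],40],[[0,0,-25],[0,0,0],40],[[0,0,-50],[0,0,0],40],[[0,0,-75],[0,0,0],40],[[0,0,-90],[0,0,0],40],[[0,0,-90],[0,0,0],40],[[0,0,-90],[0,0,0],40]]}}

```text
clock: 3.03
tcp_pos: [0.4711, 0.2935, 0.1021]
orientation: [0.0, 0.775, 0.632, 0.001]
wrist_force: [0.2, 0.3, -6.6]
finger_gap: 0.0447
grip_force: 52.6
```

```bash
python3 -c "
from h import *
goto(.6428,.1455,.10,-.2)"
```

```text
shift [-110.5062  197.9087    2.3323] turn [ 0.0018 -0.001  -0.002 ] rows>= 0.023396857809578984
shift [-110.5062  197.9087    2.3323] turn [-0.0016 -0.0029  3.1395] rows>= 25.123316101111556
```

Emit:
{"fn": "step_arm", "kwargs": {"moves": [[[-15,27,0],[0,0,0],40],[[-33,60,0],[0,0,0],40],[[-53,95,0],[0,0,0],40],[[-73,131,0],[0,0,0],40],[[-91,163,0],[0,0,0],40],[[-104,185,0],[0,0,0],40],[[-110.5,198,2],[0,0,0],40],[[-110.5,198,2],[0,0,0],40]]}}

```text
clock: 3.7
tcp_pos: [0.6438, 0.1419, 0.0961]
orientation: [-0.0, 0.776, 0.631, -0.001]
wrist_force: [0.2, 0.5, -6.5]
finger_gap: 0.0446
grip_force: 53.1
```

Emit:
{"fn": "step_arm", "kwargs": {"moves": [[[0,0,0],[0,0,0],40],[[0,0,0],[0,0,0],40]]}}

```text
clock: 3.87
tcp_pos: [0.6404, 0.1454, 0.0972]
orientation: [-0.001, 0.775, 0.632, -0.002]
wrist_force: [-0.1, 1.5, -6.0]
finger_gap: 0.0449
grip_force: 53.1
```

```bash
python3 -c "
from h import *
goto(.6428,.1455,.0285,-.2)
im=imaging.read_camera('side'); cv2.imwrite('pics/s3.png',cv2.resize(im[200:360,160:360,::-1],None,fx=3.5,fy=3.5))"
```

```text
shift [ 0.5842  2.5834 68.704 ] turn [-0.0042  0.0009 -0.0019] rows>= 0.037424672405313414
shift [ 0.5842  2.5834 68.704 ] turn [0.0014 0.0065 3.1397] rows>= 25.124216118807205
```

View pics/s3.png

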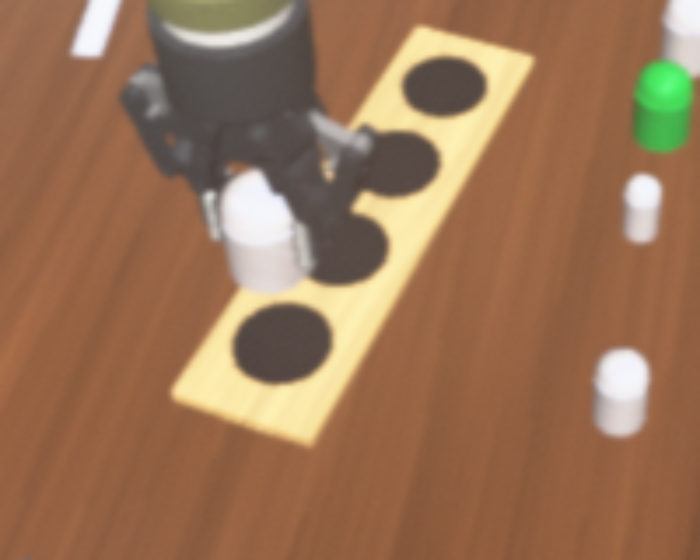

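Side view: xl hangs upright with its foot centre near crop (267,272). The end seat's centre is at (282,343).

```bash
python3 -c "
from h import *
print(ray('side',(160+267/3.5,200+272/3.5),.084),ray('side',(160+282/3.5,200+343/3.5),.015))
print(ray('side',(160+344/3.5,200+248/3.5),.015),ray('side',(160+445/3.5,200+86/3.5),.015))"
```

```text
[0.6407 0.1558] [0.6413 0.1517]
[0.6242 0.0749] [ 0.5936 -0.0766]
```

Emit:
{"fn": "step_arm", "kwargs": {"moves": [[[0.5,1.5,20],[0,0,0],40],[[0.5,1.5,40],[0,0,0],40],[[0.5,1.5,54],[0,0,0],40],[[0.5,1.5,60],[0,0,0],40],[[0.5,1.5,60],[0,0,0],40],[[0.5,1.5,60],[0,0,0],40]]}}

```text
clock: 4.42
tcp_pos: [0.6433, 0.1463, 0.0395]
orientation: [-0.0, 0.774, 0.633, -0.0]
wrist_force: [0.4, 0.1, -5.7]
finger_gap: 0.0449
grip_force: 53.1
```

```bash
python3 -c "
from h import *
goto(.6428,.1455,.0285,-.2)
im=imaging.read_camera('side'); cv2.imwrite('pics/s4.png',cv2.resize(im[240:340,200:300,::-1],None,fx=6,fy=6,interpolation=cv2.INTER_CUBIC))"
```

```text
shift [-0.8425 -0.3322 10.9703] turn [-0.0005  0.     -0.001 ] rows>= 0.008732557486376243
shift [-0.8425 -0.3322 10.9703] turn [0.0001 0.0008 3.1406] rows>= 25.131930011232
```

View pics/s4.png

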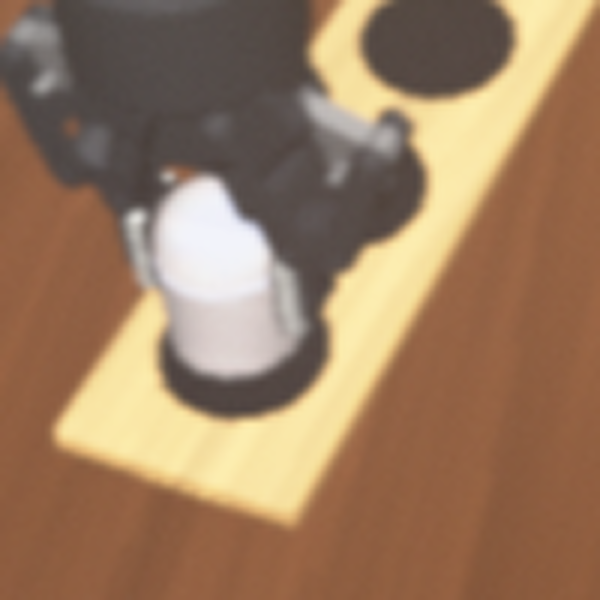

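xl is hovering over seat_a with its foot front edge at crop (232,377) and the seat front edge at (245,418). That is centred to within about 3 mm, so I'm setting it down.

Emit:
{"fn": "step_arm", "kwargs": {"moves": [[[-0.5,-1,5],[0,0,0],40],[[-0.5,-1,9],[0,0,0],40],[[-0.5,-1,11],[0,0,0],40],[[-0.5,-1,11.5],[0,0,0],40],[[-0.5,-1,11.5],[0,0,0],40],[[-0.5,-1,11.5],[0,0,0],40]]}}

```text
clock: 4.97
tcp_pos: [0.6428, 0.1453, 0.0283]
orientation: [0.0, 0.775, 0.632, 0.0]
wrist_force: [-1.9, -0.0, -1.4]
finger_gap: 0.0448
grip_force: 53.6
```

```bash
python3 -c "
from h import *
goto(.6428,.1455,.0285,-.2)"
```

```text
shift [ 0.2326 -0.0518 -0.1555] turn [ 0.0003 -0.0002 -0.0021] rows>= 0.016813323667550888
shift [ 0.2326 -0.0518 -0.1555] turn [-0.0004 -0.0004  3.1395] rows>= 25.12310115927976
```

Emit:
{"fn": "step_arm", "kwargs": {"moves": [[[0,0,0.3],[0,0,0],50],[[0,0,0],[0,0,0],65],[[0,0,0],[0,0,0],85],[[0,0,0],[0,0,0],85],[[0,0,0],[0,0,0],85],[[0,0,-20],[0,0,0],85],[[0,0,-50],[0,0,0],85],[[0,0,-80],[0,0,0],85]]}}

```text
clock: 5.63
tcp_pos: [0.6417, 0.1452, 0.1075]
orientation: [-0.001, 0.775, 0.632, -0.001]
wrist_force: [0.9, -0.0, 0.1]
finger_gap: 0.0851
grip_force: 0.0
```

```bash
python3 -c "
from h import *
goto(.4433,.1533,.11,-.2)"
```

```text
shift [ -31.8612 -196.0315   -1.9183] turn [-0.0027  0.0007 -0.002 ] rows>= 0.027280662419213463
shift [ -31.8612 -196.0315   -1.9183] turn [0.0012 0.0042 3.1396] rows>= 25.12389859013356
```

Emit:
{"fn": "step_arm", "kwargs": {"moves": [[[-5,-30,-2],[0,0,0],85],[[-11,-65,-2],[0,0,0],85],[[-17,-100,-2],[0,0,0],85],[[-22,-135,-2],[0,0,0],85],[[-27,-165,-2],[0,0,0],85],[[-31,-188,-2],[0,0,0],85],[[-32,-196,-2],[0,0,0],85],[[-32,-196,-2],[0,0,0],85]]}}

```text
clock: 6.3
tcp_pos: [0.4426, 0.1534, 0.1102]
orientation: [-0.0, 0.775, 0.633, -0.0]
wrist_force: [0.6, -0.8, -0.0]
finger_gap: 0.0851
grip_force: 0.0
```

Emit:
{"fn": "step_arm", "kwargs": {"moves": [[[0,0,0],[0,0,0],85],[[0,0,0],[0,0,0],85]]}}

```text
clock: 6.47
tcp_pos: [0.4465, 0.1534, 0.1103]
orientation: [0.001, 0.775, 0.632, 0.001]
wrist_force: [-0.3, -0.0, -0.5]
finger_gap: 0.085
grip_force: 0.0
```

```bash
python3 -c "
from h import *
goto(.4433,.1533,.010,-.2)
im=imaging.read_camera('top')
for c,st in blobs(white(im),150,900,(235,150,380,225)): print(c,st,ray('top',c,.047))
im=imaging.read_camera('side')
for c,st in blobs(white(im),150,1500,(200,200,310,320)): print(c,st,ray('side',c,.047))"
```

```text
shift [ -0.7824  -3.3245 100.289 ] turn [ 0.0024 -0.0009 -0.0023] rows>= 0.02739771555570336
shift [ -0.7824  -3.3245 100.289 ] turn [-0.0014 -0.0038  3.1393] rows>= 25.121348667732452
[259.0438 176.8433] [248 165  23  25 434] [0.6421 0.1441]
[287.5178 224.2487] [276 218  22  14 197] [ 0.5848 -0.0449]
[242.5323 286.2046] [226 264  43  45 992] [0.6353 0.1457]
```

Emit:
{"fn": "step_arm", "kwargs": {"moves": [[[-0.5,-2,30],[0,0,0],85],[[-0.5,-2,60],[0,0,0],85],[[-0.5,-2,82],[0,0,0],85],[[-0.5,-2,94],[0,0,0],85],[[-0.5,-2,99],[0,0,0],75],[[-0.5,-2,99],[0,0,0],55],[[-0.5,-2,99],[0,0,0],38],[[-0.5,-2,99],[0,0,0],33]]}}

```text
clock: 7.23
tcp_pos: [0.4436, 0.1533, 0.0117]
orientation: [0.0, 0.775, 0.632, 0.001]
wrist_force: [0.4, 0.0, -0.5]
finger_gap: 0.0396
grip_force: 0.0
```

Emit:
{"fn": "step_arm", "kwargs": {"moves": [[[0,0,0],[0,0,0],30],[[0,0,0],[0,0,0],24],[[0,0,0],[0,0,0],24],[[0,0,0],[0,0,0],24],[[0,0,0],[0,0,0],24]]}}

```text
clock: 7.65
tcp_pos: [0.4431, 0.1534, 0.0121]
orientation: [0.0, 0.775, 0.632, 0.001]
wrist_force: [-1.2, -1.3, 5.2]
finger_gap: 0.028
grip_force: 49.6
```

```bash
python3 -c "
from h import *
goto(.4433,.1533,.10,-.2)
im=imaging.read_camera('side'); cv2.imwrite('pics/s5.png',cv2.resize(im[240:340,280:400,::-1],None,fx=5,fy=5,interpolation=cv2.INTER_CUBIC))"
```

```text
shift [ -0.0131   0.356  -87.9388] turn [ 0.0021 -0.001  -0.0019] rows>= 0.023656660149858497
shift [ -0.0131   0.356  -87.9388] turn [-0.0016 -0.0032  3.1397] rows>= 25.124757396249894
```

View pics/s5.png

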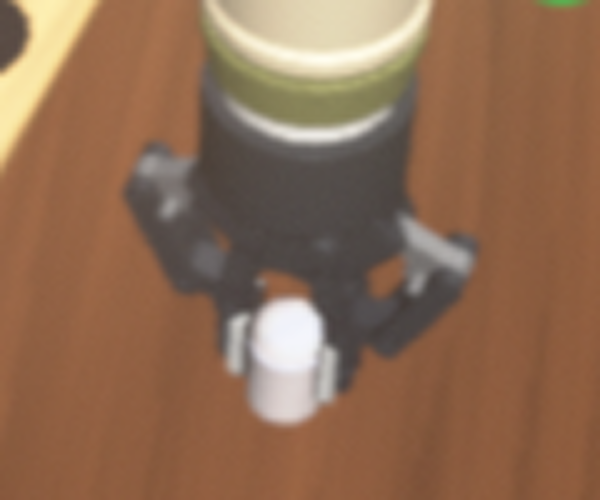

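Side view: m is gripped between the pads at crop (240,345) and (328,375), upright. Lifting and carrying it to seat_c.

Emit:
{"fn": "step_arm", "kwargs": {"moves": [[[0,0,-8],[0,0,0],24],[[0,0,-25],[0,0,0],24],[[0,0,-50],[0,0,0],24],[[0,0,-75],[0,0,0],24],[[0,0,-88],[0,0,0],24],[[0,0,-88],[0,0,0],24]]}}

```text
clock: 8.2
tcp_pos: [0.4446, 0.1536, 0.1024]
orientation: [0.002, 0.775, 0.632, 0.003]
wrist_force: [0.6, 0.2, -1.8]
finger_gap: 0.0287
grip_force: 49.8
```

```bash
python3 -c "
from h import *
goto(.6118,-.0072,.10,-.2)"
```

```text
shift [-124.0009  195.9921    3.2606] turn [ 0.006  -0.0023 -0.0019] rows>= 0.05322301773460572
shift [-124.0009  195.9921    3.2606] turn [-0.0035 -0.0094  3.1397] rows>= 25.124412930180327
```

Emit:
{"fn": "step_arm", "kwargs": {"moves": [[[-17,27,0],[0,0,0],24],[[-38,60,0],[0,0,0],24],[[-60,95,0],[0,0,0],24],[[-82,130,0],[0,0,0],24],[[-102,161,0],[0,0,0],24],[[-117,184,0],[0,0,0],24],[[-124,195.5,2],[0,0,0],24],[[-124,195.5,2],[0,0,0],24]]}}

```text
clock: 8.87
tcp_pos: [0.6108, -0.0104, 0.0951]
orientation: [0.0, 0.776, 0.631, -0.0]
wrist_force: [-0.0, -0.3, -1.9]
finger_gap: 0.0286
grip_force: 49.9
```

Emit:
{"fn": "step_arm", "kwargs": {"moves": [[[0,0,10],[0,0,0],24],[[0,0,30],[0,0,0],24],[[0,0,48],[0,0,0],24],[[0,0,57],[0,0,0],24],[[0,0,60],[0,0,0],24],[[0,0,60],[0,0,0],24],[[0,0,60],[0,0,0],24]]}}

```text
clock: 9.45
tcp_pos: [0.6089, -0.007, 0.0372]
orientation: [0.0, 0.775, 0.632, 0.0]
wrist_force: [0.2, 1.2, -1.5]
finger_gap: 0.0287
grip_force: 49.9
```

```bash
python3 -c "
from h import *
goto(.6118,-.0072,.0273,-.2)
im=imaging.read_camera('side'); cv2.imwrite('pics/s6.png',cv2.resize(im[200:320,210:330,::-1],None,fx=5,fy=5,interpolation=cv2.INTER_CUBIC))"
```

```text
shift [0.4313 2.9139 9.874 ] turn [ 0.0002 -0.0002 -0.0013] rows>= 0.010911791547746436
shift [0.4313 2.9139 9.874 ] turn [-0.0003 -0.0003  3.1403] rows>= 25.128962267079018
```

View pics/s6.png

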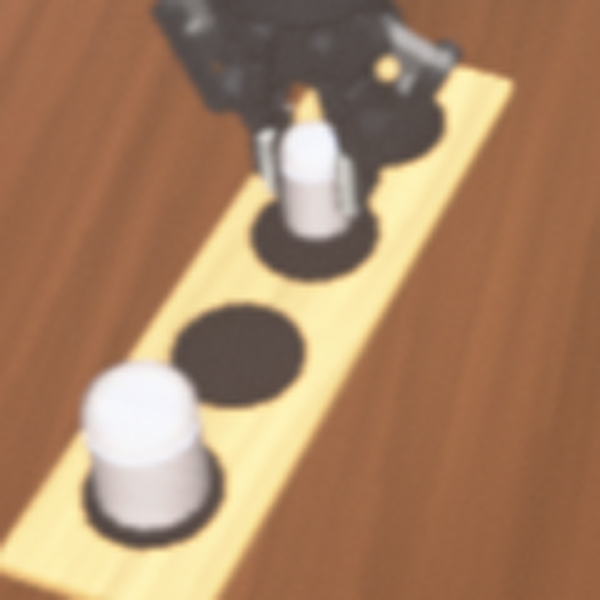

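xl stands centred on seat_a, and m hovers over the middle of seat_c at crop (315,235). Setting m down.

Emit:
{"fn": "step_arm", "kwargs": {"moves": [[[0.2,1.5,4],[0,0,0],24],[[0.2,1.5,8],[0,0,0],24],[[0.2,1.5,9.8],[0,0,0],24],[[0.2,1.5,10],[0,0,0],24],[[0.2,1.5,10],[0,0,0],24],[[0.2,1.5,10],[0,0,0],24]]}}

```text
clock: 10.0
tcp_pos: [0.6107, -0.0077, 0.0272]
orientation: [0.0, 0.775, 0.632, 0.0]
wrist_force: [-1.2, 0.1, 2.5]
finger_gap: 0.0285
grip_force: 50.2
```

```bash
python3 -c "
from h import *
print(telemetry.get_state()['wrist_force'])
goto(.6118,-.0072,.0273,-.2)"
```

```text
[-1.1811  0.1144  2.4765]
shift [ 0.6688  0.9625 -0.1487] turn [ 0.0007 -0.0002 -0.0021] rows>= 0.01761874548227641
shift [ 0.6688  0.9625 -0.1487] turn [-0.0004 -0.0011  3.1395] rows>= 25.123072650416805
```

In contact. Releasing and lifting.

Emit:
{"fn": "step_arm", "kwargs": {"moves": [[[0,0,0],[0,0,0],35],[[0,0,0],[0,0,0],60],[[0,0,0],[0,0,0],85],[[0,0,0],[0,0,0],85],[[0,0,0],[0,0,0],85],[[0,0,-20],[0,0,0],85],[[0,0,-50],[0,0,0],85],[[0,0,-80],[0,0,0],85]]}}

```text
clock: 10.67
tcp_pos: [0.6092, -0.0075, 0.1065]
orientation: [-0.001, 0.775, 0.632, -0.001]
wrist_force: [0.2, 0.3, 0.5]
finger_gap: 0.0853
grip_force: 0.0
```

```bash
python3 -c "
from h import *
goto(.4369,-.1535,.115,-.2)"
```

```text
shift [-177.6246 -139.5132   -8.0542] turn [-0.0032  0.0001 -0.002 ] rows>= 0.030251643525070798
shift [-177.6246 -139.5132   -8.0542] turn [0.0002 0.005  3.1395] rows>= 25.12331783510947
```

Emit:
{"fn": "step_arm", "kwargs": {"moves": [[[-25,-20,-8],[0,0,0],85],[[-55,-43,-8],[0,0,0],85],[[-87,-68,-8],[0,0,0],85],[[-118,-93,-8],[0,0,0],85],[[-145,-114,-8],[0,0,0],85],[[-166,-130,-8],[0,0,0],85],[[-177,-139,-8],[0,0,0],85],[[-177,-139,-8],[0,0,0],85]]}}

```text
clock: 11.33
tcp_pos: [0.4365, -0.1544, 0.1149]
orientation: [-0.0, 0.776, 0.631, -0.0]
wrist_force: [0.3, 0.8, 0.0]
finger_gap: 0.0851
grip_force: 0.0
```

Emit:
{"fn": "step_arm", "kwargs": {"moves": [[[0,0,0],[0,0,0],85],[[0,0,0],[0,0,0],85],[[0,0,0],[0,0,0],85]]}}

```text
clock: 11.58
tcp_pos: [0.4396, -0.1528, 0.1148]
orientation: [0.0, 0.774, 0.633, 0.0]
wrist_force: [0.2, 1.4, 0.5]
finger_gap: 0.0852
grip_force: 0.0
```

```bash
python3 -c "
from h import *
goto(.4369,-.1535,.010,-.2)
im=imaging.read_camera('top')
for c,st in blobs(white(im),70,900,(235,150,420,225)): print(c,st,ray('top',c,.041))"
```

```text
shift [ -1.2865  -2.5505 104.8467] turn [ 0.0006 -0.0002 -0.0009] rows>= 0.008893552163652249
shift [ -1.2865  -2.5505 104.8467] turn [-0.0002 -0.0009  3.1407] rows>= 25.132227569389492
[259.0438 176.8433] [248 165  23  25 434] [0.6433 0.1448]
[327.2304 190.0942] [321 182  14  17 191] [ 0.6111 -0.0074]
```

Emit:
{"fn": "step_arm", "kwargs": {"moves": [[[-0.5,-1.5,30],[0,0,0],85],[[-0.5,-1.5,62],[0,0,0],85],[[-0.5,-1.5,86],[0,0,0],85],[[-0.5,-1.5,98],[0,0,0],85],[[-0.5,-1.5,103],[0,0,0],75],[[-0.5,-1.5,103],[0,0,0],55],[[-0.5,-1.5,103],[0,0,0],45],[[-0.5,-1.5,103],[0,0,0],41]]}}

```text
clock: 12.3
tcp_pos: [0.4383, -0.1536, 0.0128]
orientation: [0.001, 0.775, 0.632, 0.0]
wrist_force: [-1.6, 0.5, 1.6]
finger_gap: 0.0413
grip_force: 1.3
```

Emit:
{"fn": "step_arm", "kwargs": {"moves": [[[0,0,0],[0,0,0],38],[[0,0,0],[0,0,0],32],[[0,0,0],[0,0,0],32],[[0,0,0],[0,0,0],32],[[0,0,0],[0,0,0],32]]}}

```text
clock: 12.72
tcp_pos: [0.4373, -0.1534, 0.013]
orientation: [0.0, 0.775, 0.632, 0.0]
wrist_force: [-4.0, 1.2, 6.8]
finger_gap: 0.0367
grip_force: 49.6
```

```bash
python3 -c "
from h import *
im=imaging.read_camera('side'); cv2.imwrite('pics/s7.png',cv2.resize(im[130:270,290:430,::-1],None,fx=4,fy=4,interpolation=cv2.INTER_CUBIC))"
```

```text
(no output)
```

View pics/s7.png

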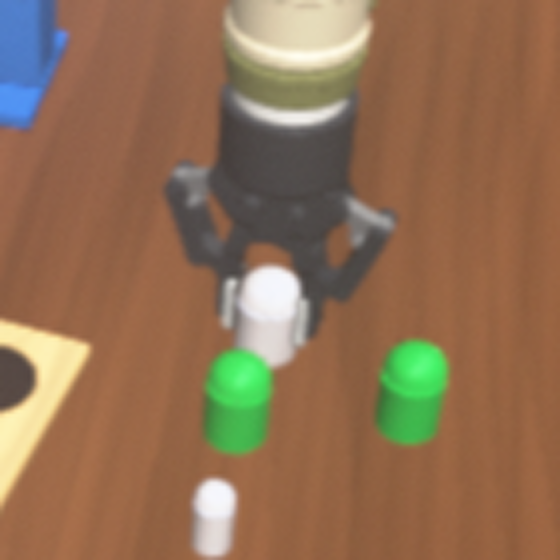

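Side view: l (grey, crop (268,315)) is gripped, and both green decoys are untouched. Lifting l to seat_b.

Emit:
{"fn": "step_arm", "kwargs": {"moves": [[[0,0,-8],[0,0,0],32],[[0,0,-25],[0,0,0],32],[[0,0,-55],[0,0,0],32],[[0,0,-85],[0,0,0],32],[[0,0,-100],[0,0,0],32],[[0,0,-100],[0,0,0],32]]}}

```text
clock: 13.27
tcp_pos: [0.4399, -0.1548, 0.116]
orientation: [0.004, 0.775, 0.632, 0.002]
wrist_force: [0.1, -0.5, -4.2]
finger_gap: 0.0364
grip_force: 51.3
```

```bash
python3 -c "
from h import *
goto(.6275,.069,.113,-.2)"
```

```text
shift [256.8749 138.8907   3.5164] turn [ 0.0077  0.0022 -0.002 ] rows>= 0.0656711048605085
shift [256.8749 138.8907   3.5164] turn [ 0.0034 -0.012   3.1396] rows>= 25.123815453132597
```

Emit:
{"fn": "step_arm", "kwargs": {"moves": [[[28,15,0],[0,0,0],32],[[63,34,0],[0,0,0],32],[[99,53.5,0],[0,0,0],32],[[135,73,0],[0,0,0],32],[[171,92.5,0],[0,0,0],32],[[206,111,0],[0,0,0],32],[[236,128,0],[0,0,0],32],[[257,138,0],[0,0,0],32]]}}

```text
clock: 13.93
tcp_pos: [0.6253, 0.0736, 0.11]
orientation: [-0.0, 0.774, 0.633, 0.0]
wrist_force: [-0.1, -0.6, -4.2]
finger_gap: 0.0362
grip_force: 51.3
```

Emit:
{"fn": "step_arm", "kwargs": {"moves": [[[0,0,0],[0,0,0],32],[[0,0,15],[0,0,0],32],[[0,0,35],[0,0,0],32],[[0,0,55],[0,0,0],32],[[0,0,67],[0,0,0],32],[[0,0,72],[0,0,0],32],[[0,0,72],[0,0,0],32],[[0,0,72],[0,0,0],32]]}}

```text
clock: 14.6
tcp_pos: [0.6234, 0.0705, 0.0394]
orientation: [-0.0, 0.775, 0.632, -0.0]
wrist_force: [-0.8, -0.1, -3.9]
finger_gap: 0.0364
grip_force: 51.4
```

```bash
python3 -c "
from h import *
goto(.6275,.069,.0282,-.2)
im=imaging.read_camera('side'); cv2.imwrite('pics/s8.png',cv2.resize(im[200:320,210:330,::-1],None,fx=5,fy=5,interpolation=cv2.INTER_CUBIC))"
```

```text
shift [-0.6115  4.2937 11.1982] turn [-0.0011  0.0002 -0.0024] rows>= 0.02086474449836892
shift [-0.6115  4.2937 11.1982] turn [0.0002 0.0017 3.1392] rows>= 25.120804282285555
```

View pics/s8.png

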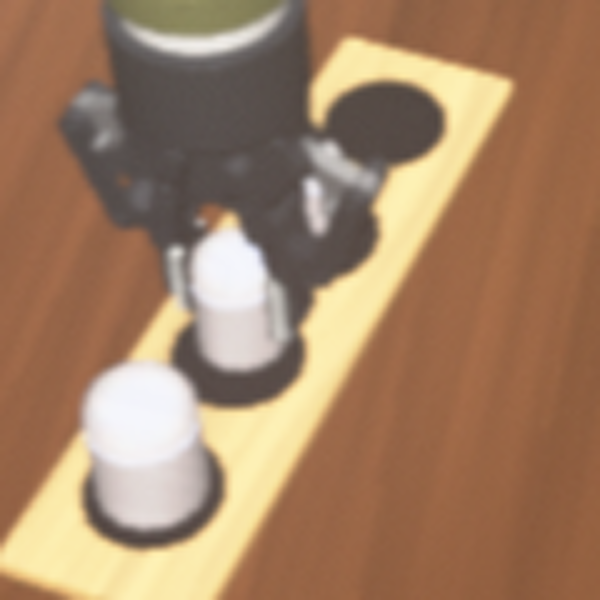

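l hovers over seat_b (foot front at (240,372), seat front at (238,405)), clear of xl and m. Setting it down.

Emit:
{"fn": "step_arm", "kwargs": {"moves": [[[-0.3,2.5,4],[0,0,0],32],[[-0.3,2.5,8],[0,0,0],32],[[-0.3,2.5,11],[0,0,0],32],[[-0.3,2.5,11.5],[0,0,0],32],[[-0.3,2.5,11.5],[0,0,0],32],[[-0.3,2.5,11.5],[0,0,0],32]]}}

```text
clock: 15.15
tcp_pos: [0.6262, 0.07, 0.0283]
orientation: [-0.0, 0.775, 0.632, -0.0]
wrist_force: [-0.5, -0.0, -4.3]
finger_gap: 0.0361
grip_force: 51.6
```

```bash
python3 -c "
from h import *
goto(.6275,.069,.0282,-.2)"
```

```text
shift [-0.7058  1.4768  0.0763] turn [-0.0002 -0.     -0.002 ] rows>= 0.01586557103178134
shift [-0.7058  1.4768  0.0763] turn [-0.0001  0.0003  3.1396] rows>= 25.123875966542045
```

Still carrying its full weight, so it isn't touching yet. Lowering a bit more.

Emit:
{"fn": "step_arm", "kwargs": {"moves": [[[-0.4,0.5,0.6],[0,0,0],32],[[-0.4,0.5,1.2],[0,0,0],32],[[-0.4,0.5,1.2],[0,0,0],32],[[-0.4,0.5,1.2],[0,0,0],32]]}}

```text
clock: 15.48
tcp_pos: [0.6264, 0.0699, 0.0281]
orientation: [-0.0, 0.775, 0.632, 0.0]
wrist_force: [-4.8, 1.6, 5.0]
finger_gap: 0.0367
grip_force: 52.3
```

Contact made. Releasing.

Emit:
{"fn": "step_arm", "kwargs": {"moves": [[[0,0,0],[0,0,0],42],[[0,0,0],[0,0,0],60],[[0,0,0],[0,0,0],85],[[0,0,0],[0,0,0],85],[[0,0,0],[0,0,0],85],[[0,0,-20],[0,0,0],85],[[0,0,-50],[0,0,0],85],[[0,0,-80],[0,0,0],85]]}}

```text
clock: 16.15
tcp_pos: [0.6257, 0.0693, 0.1067]
orientation: [-0.001, 0.775, 0.632, -0.001]
wrist_force: [1.3, -0.2, 0.3]
finger_gap: 0.0849
grip_force: 0.0
```

```bash
python3 -c "
from h import *
goto(.45,.0114,.115,-.2)"
```

```text
shift [ -92.0548 -160.484    -7.7802] turn [-0.0029  0.0005 -0.0022] rows>= 0.029420601948826914
shift [ -92.0548 -160.484    -7.7802] turn [0.0009 0.0045 3.1394] rows>= 25.12201107856449
```

Emit:
{"fn": "step_arm", "kwargs": {"moves": [[[-13,-23,-8],[0,0,0],85],[[-29,-51,-8],[0,0,0],85],[[-46,-81,-8],[0,0,0],85],[[-63,-110,-8],[0,0,0],85],[[-78,-136,-8],[0,0,0],85],[[-89,-154,-8],[0,0,0],85],[[-92,-160,-8],[0,0,0],85],[[-92,-160,-8],[0,0,0],85]]}}

```text
clock: 16.82
tcp_pos: [0.4503, 0.0111, 0.1153]
orientation: [-0.0, 0.775, 0.632, 0.0]
wrist_force: [0.1, -0.2, -0.0]
finger_gap: 0.0852
grip_force: 0.0
```

Emit:
{"fn": "step_arm", "kwargs": {"moves": [[[0,0,0],[0,0,0],85],[[0,0,0],[0,0,0],85],[[0,0,0],[0,0,0],85]]}}

```text
clock: 17.07
tcp_pos: [0.4531, 0.0115, 0.1152]
orientation: [0.0, 0.775, 0.632, 0.0]
wrist_force: [0.3, -0.6, -0.2]
finger_gap: 0.0853
grip_force: 0.0
```

```bash
python3 -c "
from h import *
goto(.45,.0114,.010,-.2)
im=imaging.read_camera('top')
for c,st in blobs(white(im),70,900,(235,150,420,225)): print(c,st,ray('top',c,.044))"
```

```text
shift [ -0.7757  -3.0978 105.1943] turn [ 0.0011 -0.0002 -0.0015] rows>= 0.015505907745915417
shift [ -0.7757  -3.0978 105.1943] turn [-0.0004 -0.0018  3.1401] rows>= 25.12733904302396
[259.0438 176.8433] [248 165  23  25 434] [0.6427 0.1444]
[292.7124 183.6288] [284 174  18  21 299] [0.6263 0.0695]
[327.2304 190.0942] [321 182  14  17 191] [ 0.6106 -0.0074]
```

Emit:
{"fn": "step_arm", "kwargs": {"moves": [[[-0.4,-1.8,30],[0,0,0],85],[[-0.4,-1.8,62],[0,0,0],85],[[-0.4,-1.8,86],[0,0,0],85],[[-0.4,-1.8,98],[0,0,0],75],[[-0.4,-1.8,103],[0,0,0],60],[[-0.4,-1.8,104],[0,0,0],40],[[-0.4,-1.8,104],[0,0,0],30],[[-0.4,-1.8,104],[0,0,0],25]]}}

```text
clock: 17.78
tcp_pos: [0.4509, 0.0113, 0.0119]
orientation: [0.001, 0.775, 0.632, 0.001]
wrist_force: [0.7, -0.4, 0.8]
finger_gap: 0.0265
grip_force: 0.0
```

Emit:
{"fn": "step_arm", "kwargs": {"moves": [[[0,0,0],[0,0,0],23],[[0,0,0],[0,0,0],20],[[0,0,0],[0,0,0],16],[[0,0,0],[0,0,0],16],[[0,0,0],[0,0,0],16],[[0,0,0],[0,0,0],16]]}}

```text
clock: 18.28
tcp_pos: [0.4505, 0.0114, 0.0121]
orientation: [0.001, 0.775, 0.632, 0.001]
wrist_force: [-0.6, 0.2, 5.6]
finger_gap: 0.0201
grip_force: 48.7
```

```bash
python3 -c "
from h import *
im=imaging.read_camera('side'); cv2.imwrite('pics/s9.png',cv2.resize(im[180:300,280:400,::-1],None,fx=4,fy=4,interpolation=cv2.INTER_CUBIC))"
```

```text
(no output)
```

View pics/s9.png

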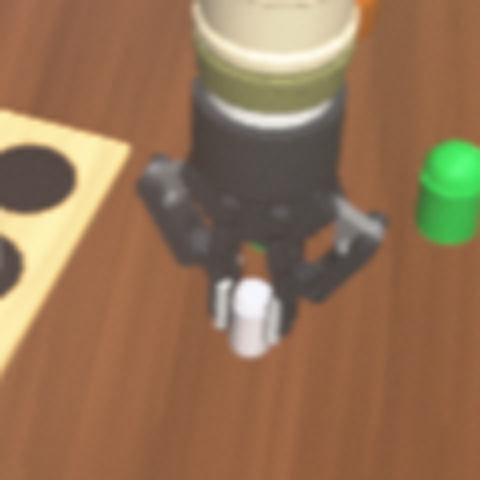

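s is gripped at crop (250,315). Lifting it to seat_d.

Emit:
{"fn": "step_arm", "kwargs": {"moves": [[[0,0,-8],[0,0,0],16],[[0,0,-25],[0,0,0],16],[[0,0,-55],[0,0,0],16],[[0,0,-85],[0,0,0],16],[[0,0,-100],[0,0,0],16],[[0,0,-100],[0,0,0],16]]}}

```text
clock: 18.83
tcp_pos: [0.4525, 0.011, 0.1152]
orientation: [0.003, 0.775, 0.632, 0.003]
wrist_force: [0.6, -0.2, -0.4]
finger_gap: 0.0202
grip_force: 49.2
```

```bash
python3 -c "
from h import *
goto(.596,-.0836,.112,-.2)"
```

```text
shift [-63.9012 159.5346   4.3453] turn [ 0.0075 -0.0004 -0.0019] rows>= 0.06186898310082996
shift [-63.9012 159.5346   4.3453] turn [-0.0006 -0.0117  3.1396] rows>= 25.12422311146348
```

Emit:
{"fn": "step_arm", "kwargs": {"moves": [[[-9,22,0],[0,0,0],16],[[-20,50,0],[0,0,0],16],[[-32,80,0],[0,0,0],16],[[-44,110,0],[0,0,0],16],[[-54,135,0],[0,0,0],16],[[-61,153,0],[0,0,0],16],[[-64,160,1],[0,0,0],16],[[-64,160,1],[0,0,0],16]]}}

```text
clock: 19.5
tcp_pos: [0.5941, -0.0843, 0.1085]
orientation: [-0.0, 0.775, 0.632, -0.0]
wrist_force: [0.7, -0.7, -2.1]
finger_gap: 0.0201
grip_force: 49.2
```

Emit:
{"fn": "step_arm", "kwargs": {"moves": [[[0,0,0],[0,0,0],16],[[0,0,15],[0,0,0],16],[[0,0,35],[0,0,0],16],[[0,0,55],[0,0,0],16],[[0,0,67],[0,0,0],16],[[0,0,73],[0,0,0],16],[[0,0,73],[0,0,0],16],[[0,0,73],[0,0,0],16]]}}

```text
clock: 20.17
tcp_pos: [0.5929, -0.0828, 0.0374]
orientation: [-0.0, 0.775, 0.632, -0.0]
wrist_force: [0.8, -1.2, -0.4]
finger_gap: 0.0203
grip_force: 49.2
```

```bash
python3 -c "
from h import *
goto(.596,-.0836,.0273,-.2)"
```

```text
shift [-0.2075  3.2169 10.1236] turn [-0.0006 -0.0002 -0.0014] rows>= 0.01213044828072
shift [-0.2075  3.2169 10.1236] turn [-0.0003  0.0009  3.1402] rows>= 25.128494533524577
```

Emit:
{"fn": "step_arm", "kwargs": {"moves": [[[-0.1,2,4],[0,0,0],16],[[-0.1,2,8],[0,0,0],16],[[-0.1,2,10],[0,0,0],16],[[-0.1,2,10.5],[0,0,0],16],[[-0.1,2,10.5],[0,0,0],16],[[-0.1,2,10.5],[0,0,0],16]]}}

```text
clock: 20.67
tcp_pos: [0.596, -0.084, 0.0272]
orientation: [0.0, 0.775, 0.632, 0.0]
wrist_force: [0.2, -0.7, 4.1]
finger_gap: 0.0202
grip_force: 49.7
```

Emit:
{"fn": "step_arm", "kwargs": {"moves": [[[0,0,0],[0,0,0],28],[[0,0,0],[0,0,0],50],[[0,0,0],[0,0,0],80],[[0,0,0],[0,0,0],85],[[0,0,0],[0,0,0],85],[[0,0,-20],[0,0,0],85],[[0,0,-50],[0,0,0],85],[[0,0,-85],[0,0,0],85]]}}

```text
clock: 21.33
tcp_pos: [0.5937, -0.0834, 0.1103]
orientation: [-0.002, 0.775, 0.632, -0.001]
wrist_force: [-0.0, -0.6, 0.4]
finger_gap: 0.0849
grip_force: 0.0
```

Emit:
{"fn": "step_arm", "kwargs": {"moves": [[[0,-30,-30],[0,0,0],85],[[0,-65,-40],[0,0,0],85],[[0,-100,-50],[0,0,0],85],[[0,-130,-60],[0,0,0],85],[[0,-150,-70],[0,0,0],85],[[0,-150,-70],[0,0,0],85],[[0,-150,-70],[0,0,0],85]]}}

```text
clock: 21.92
tcp_pos: [0.4485, -0.0538, 0.1825]
orientation: [0.001, 0.775, 0.632, 0.001]
wrist_force: [-0.0, -0.5, 0.6]
finger_gap: 0.0853
grip_force: 0.0
```

```bash
python3 -c "
from h import *
im=imaging.read_camera('top')
for c,st in blobs(white(im),70,900,(235,150,420,225)): print(c,st,ray('top',c,.041))
print(telemetry.get_state()['tcp_pos'])
im=imaging.read_camera('side'); cv2.imwrite('pics/s10.png',im[:,:,::-1])"
```

```text
[259.037  176.8152] [248 165  23  25 433] [0.6434 0.1448]
[292.7047 183.594 ] [284 174  18  21 298] [0.627  0.0696]
[327.2304 190.0942] [321 182  14  17 191] [ 0.6111 -0.0074]
[ 0.4492 -0.054   0.1821]
```

View pics/s10.png

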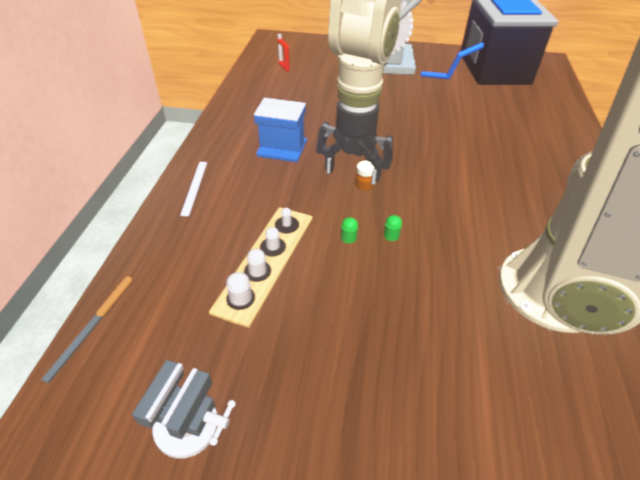

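All four punches stand upright on their seats: xl (239,290), l (257,265), m (273,242) and s (287,220), with s's foot at its seat's centre. The jar at (366,177) is undisturbed and the arm is clear.

```bash
python3 -c "
from workcell import env
print(env.hand_in())"
```

```text
the job is handed in; nothing more can be done
None
```

All four punches stand on their seats in size order, with the largest nearest the vise and the jar left standing where it was. xl, l and m measured within about 2 mm of centre and s was checked by eye only; the job was handed in at about 22 s, and the hand-in call returned no verdict.

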